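Set out the workshop jars on their colour-marked trays

TASK

Lay out the workshop places: stand each jar with a coloured lid upright on the mat of the same colour in the trays, with its whole base on the mat. Set the jars down rather than dropping them, and leave the white-lidded jar and the pink tumbler where they are.

Things in the scene. Friction and masses are not known exactly. Their poses are not given: they have to be found in the camera images.
- red_jar (a point): Centre, half-way up (34 mm above its underside), of the loose clear plastic jar with the red screw lid: round, 68 mm tall, body 48 mm across and 52 mm high, lid on top 50 mm across and 16 mm high, about 90 g. Its z axis points up, towards the lid. It starts upright on the bare table.
- blue_jar (a point): Centre, half-way up (34 mm above its underside), of the loose clear plastic jar with the blue screw lid: round, 68 mm tall, body 48 mm across and 52 mm high, lid on top 50 mm across and 16 mm high, about 90 g. Its z axis points up, towards the lid. It starts upright on the bare table.
- yellow_jar (a point): Centre, half-way up (34 mm above its underside), of the loose clear plastic jar with the yellow screw lid: round, 68 mm tall, body 48 mm across and 52 mm high, lid on top 50 mm across and 16 mm high, about 90 g. Its z axis points up, towards the lid. It starts upright on the bare table.
- green_jar (a point): Centre, half-way up (34 mm above its underside), of the loose clear plastic jar with the green screw lid: round, 68 mm tall, body 48 mm across and 52 mm high, lid on top 50 mm across and 16 mm high, about 90 g. Its z axis points up, towards the lid. It starts upright on the bare table.
- white_jar (a point): Centre, half-way up (34 mm above its underside), of the loose clear plastic jar with the white screw lid: round, 68 mm tall, body 48 mm across and 52 mm high, lid on top 50 mm across and 16 mm high, about 90 g. Its z axis points up, towards the lid. It stays where it stands on the table.
- mat_red (a point): Centre of the top face of the round red mat, 72 mm across and flat, 5 mm above the table. It is fixed in a steel tray (220 x 150 mm, rim 14 mm high, fixed to the table) whose middle lies 55 mm from the mat's centre along this frame's +x axis; a clear measuring mug (76 mm across, its top 83 mm above the table, fixed) stands in the same tray with its axis 110 mm from the mat's centre along +x, its handle pointing to +x. z points up.
- mat_blue (a point): Centre of the top face of the round blue mat, 72 mm across and flat, 5 mm above the table. It is fixed in a steel tray (220 x 150 mm, rim 14 mm high, fixed to the table) whose middle lies 55 mm from the mat's centre along this frame's +x axis; a clear measuring mug (76 mm across, its top 83 mm above the table, fixed) stands in the same tray with its axis 110 mm from the mat's centre along +x, its handle pointing to +x. z points up.
- mat_yellow (a point): Centre of the top face of the round yellow mat, 72 mm across and flat, 5 mm above the table. It is fixed in a steel tray (220 x 150 mm, rim 14 mm high, fixed to the table) whose middle lies 55 mm from the mat's centre along this frame's +x axis; a clear measuring mug (76 mm across, its top 83 mm above the table, fixed) stands in the same tray with its axis 110 mm from the mat's centre along +x, its handle pointing to +x. z points up.
- mat_green (a point): Centre of the top face of the round green mat, 72 mm across and flat, 5 mm above the table. It is fixed in a steel tray (220 x 150 mm, rim 14 mm high, fixed to the table) whose middle lies 55 mm from the mat's centre along this frame's +x axis; a clear measuring mug (76 mm across, its top 83 mm above the table, fixed) stands in the same tray with its axis 110 mm from the mat's centre along +x, its handle pointing to +x. z points up.
- pink_tumbler (a point): Centre, half-way up (55 mm above its underside), of the loose pink drinking tumbler with a wide white cap (68 mm across, 110 mm tall). A bystander; it stands upright on the table at the robot's left.
There are look-alikes about, which are no part of the job. What is shaped like the part that bears red_jar but black or brown is not meant. Leave any black or brown look-alike of the part that bears yellow_jar alone.

How it is judged:
By the outcome, as a careful person would: the job done as asked, in the order asked, and still so for the second after the job is handed in, with the robot touching nothing.
It also fails if it takes over 112 s, if anything falls off the work surface, if the arm or the gripper's body presses on something with over 40 N, if the wrist force passes 120 N, or if a joint passes its speed limit or range.

ROBOT

A 6-joint arm with a two-finger parallel gripper is mounted at the origin on the work surface. World frame = base frame: x ahead of the robot, y to its left, z up, the work surface at z = 0. Lengths are in m, angles in rad, forces in N, time in s.
With the tool pointing down it reaches from about 0.325 to 0.875 m from the base axis. Payload 4.4 kg.
Tool frame: the origin (TCP) lies midway between the tips of the shut fingers; the grasp point (between the pads) lies pinch_z behind it (pinch_z is the distance from the TCP to the grasp point, in m); z points along the fingers, y is the line along which they close (so a half turn about z gives the same grasp; the last joint's range is limited). The gripper opens to 85 mm and grips with 20 to 120 N. Pads are 22 mm wide; open, the fingers measure 114 mm over their backs; the gripper's body (76 mm by 85 mm) begins 54 mm behind the grasp point. The pads swing forward as they close: fully open they stand 13 mm farther back than shut.
Start: joints at [-1.456, 0.207, 1.542, -0, 1.393, -0.15], TCP at [0.151, -0.555, 0.197] pointing down, gripper open.
Joint ranges: [-2.73, 2.73], [-0.86, 2.22], [0.23, 2.46], [-1.11, 4.25], [0.08, 2.63], [-2.82, 2.82]. Speed limits (rad/s): [2.79, 2.79, 3.14, 3.14, 3.14, 3.14].

INTERFACE

Orientations are given as a unit quaternion [x, y, z, w].
In Python, from bench import state, snapshot, camera_info, hand_in, recognise, regions_of, pinch_z gives the robot as it stands. The module is installed in compiled form; this text tells all that it offers.
- The arm moves only by the tool move_arm, never from a script. Its arguments are lists of equal length, an entry for each row: "claw": the closure in counts, from 0 (fully open) to 255 (shut); "xyz": the shift along the tool's x, y, z in mm, a list of three; "delta_rot": the turn, a rotation vector about the tool's x, y, z in degrees, a list of three. In form: {"claw": [claw, ...], "xyz": [[x, y, z], ...], "delta_rot": [[wx, wy, wz], ...]}. A call has 1 to 8 rows; each row shifts and turns the commanded pose from where the row before left it, along the tool's axes as they then stand; what a row does not reach is not made up. A row lasts 1/12 s, in which the tool goes at most 41.7 mm and 7.16 degrees, less where a joint would pass 70% of its speed; a pose out of reach is approached as far as the arm can. A call with a gripper value outside its range is refused whole. The fingers move at their own pace and stop on an object; the grip force is fixed at half the most. Time passes only in rows, so rows that do not move let the fingers close. It gives the time, the measured TCP pose, the force, the opening and the grip force at its end, in the units of the state.
- state(): the state, without advancing time (a new reading comes with each control period).
- snapshot(name): name is "side" or "top" or "wrist"; returns the picture (400x640x3 uint8, red, green, blue); there is no depth.
- camera_info(name): a dict with "vfov" (degrees; the focal length in pixels is half the picture's height over the tangent of half this angle, whatever the lens; pixels are square), "cx", "cy" (the principal point, pixels), "R" (3x3) and "t" (3): a world point X has camera coordinates R X + t. Camera axes: x right, y down, z forward; pixel columns grow to the right and rows downward; lengths in m; the calibration is good to about 2 mm. A picture is of the moment at which its call begins: read the wrist's pose just before it. camera_info takes no time and is no camera call; for the wrist camera it gives the pose at the moment of the call.
- hand_in(): hands the job in; it is judged then, once.
Trained networks look in the newest picture that a camera, given by its name, has taken for a name from the list of things; names that differ only in an ending like _2 or _b are one class to them, and where a whole thing is asked for, a point or a joint stands for the part that bears it (a point fixed in the world has none). Each returns a list of dicts, best first, with "p" (0 to 1); they miss things now and then, are a little off and sometimes report something else, mostly with a low value. They report only what shows in the picture. A call takes as long as a camera call. They do not tell look-alikes from the thing itself.
- recognise(camera, target): "point" ([column, row] in pixels, amid what is visible of it).
- regions_of(camera, target): "mask" (400x640 bool, what is visible of it) and "point" ([column, row] in pixels, amid what is visible of it).
The state is a dict: "t": time; "q": joint angles; "joint_vel": joint speeds; "joint_torque": joint torques, N m; "ee_pos": TCP position; "tool_rot": TCP orientation; "wrist_force": force on the tool from outside, world axes, zero at the start; "wrist_torque": the same for the moment, N m; "grip_width": opening from 0.0 (shut) to 1.0 (fully open); "gripper_force": force on a finger pad.
Only numpy, scipy, OpenCV 4.12 (cv2) and the standard library are available. Lean on these libraries where they do the work, as an engineer would, in place of code of your own. Each camera call takes 0.05 s, during which the arm holds its last target. There are 200 camera calls.

## Working session

There is one attempt and no reset: what is moved stays moved. The work goes in short steps, Python scripts to look and compute and a tool call to move; the robot and the scene stay as the last step left them, time stands still between calls to the robot, and variables do not carry over. Pictures are saved under pics/ and viewed, at most 14 in all, crops included, and the job is handed in when it is done.

Besides the shell and the picture viewer there is one more tool, called after "Emit:" as a command line: name --argument value ..., lists and objects as JSON in quotes. move_arm: Moves the arm, as the interface text tells. Its arguments: {"type":"object","properties":{"claw":{"type":"array","items":{"type":"number"}},"xyz":{"type":"array","items":{"type":"array","items":{"type":"number"}}},"delta_rot":{"type":"array","items":{"type":"array","items":{"type":"number"}}}},"required":["claw","xyz","delta_rot"]}

```bash
mkdir -p pics; ls; python3 - <<'E'
from bench import *
import cv2,numpy as np
s=state();print(s['t'],s['ee_pos'],s['tool_rot'],s['grip_width'],pinch_z if not callable(pinch_z) else pinch_z())
for c in['top','side']:
    im=snapshot(c);cv2.imwrite(f'pics/{c}0.png',im[:,:,::-1]);i=camera_info(c);print(c,i)
E
```

```text
pics
0.0 [ 0.15092467 -0.55396358  0.1955215 ] [ 9.91184057e-01  1.32487150e-01  3.46118587e-05 -1.14878004e-03] 0.9967721834402486 0.0187
top {'vfov': 48.83582581576904, 'cx': 324.40080519636064, 'cy': 195.4332876927115, 'R': array([[-0.00586585, -0.99996762,  0.00550841],
       [-0.99158968,  0.00510433, -0.12932075],
       [ 0.12928844, -0.00622065, -0.99158752]]), 't': array([0.00422718, 0.52962525, 0.98506124])}
side {'vfov': 48.78418901460622, 'cx': 321.81840850899727, 'cy': 195.6036992359184, 'R': array([[ 0.98243417, -0.18563417, -0.01905406],
       [-0.14739995, -0.70933625, -0.68928611],
       [ 0.11443932,  0.67998679, -0.72423864]]), 't': array([-0.50627051,  0.13633545,  1.06600916])}
```

View pics/top0.png

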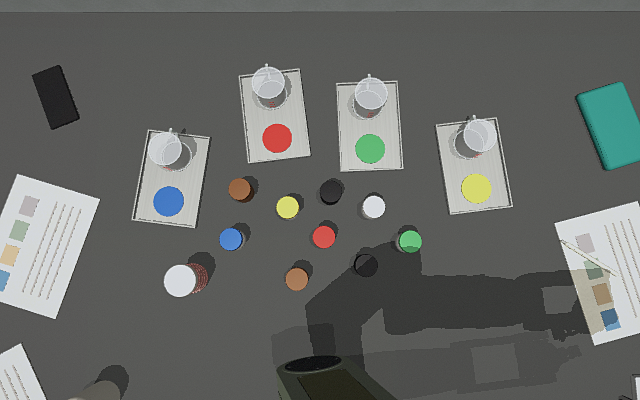

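View pics/side0.png

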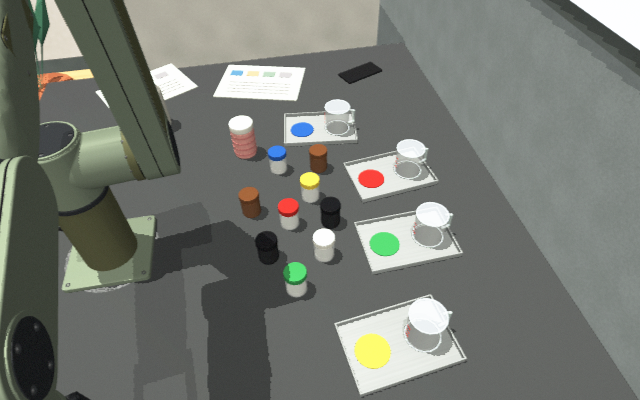

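The four coloured lids in the top view are at red (324,237), blue (231,239), yellow (288,207) and green (410,241). The mats are at red (277,138), green (370,149), blue (168,201) and yellow (477,188). The black jars at (330,191) and (366,265) and the brown ones at (239,189) and (297,279) are look-alikes. The white jar at (374,207) and the tumbler at (180,281) stay put.

```bash
cat > h.py <<'E'
from bench import *
import cv2,numpy as np
def ray(c,uv,z,i=None):
    i=i or camera_info(c);f=200/np.tan(np.radians(i['vfov']/2))
    d=i['R'].T@np.array([(uv[0]-i['cx'])/f,(uv[1]-i['cy'])/f,1]);o=-i['R'].T@i['t']
    return o+d*(z-o[2])/d[2]
H={'red':[(0,6),(174,180)],'blue':[(100,125)],'yellow':[(24,35)],'green':[(50,80)]}
def blobs(im,col,amin=100):
    hsv=cv2.cvtColor(im,cv2.COLOR_RGB2HSV);m=0
    for a,b in H[col]: m=m|cv2.inRange(hsv,(a,130,70),(b,255,255))
    n,l,st,ce=cv2.connectedComponentsWithStats(m)
    return [(st[k,4],np.round(ce[k],1),st[k,:4],l==k) for k in range(1,n) if st[k,4]>amin]
E
python3 - <<'E'
from h import *
for c in['top','side']:
    im=snapshot(c)
    for col in H:
        for a,ce,bb,m in blobs(im,col):
            print(c,col,a,ce,bb,'z5',ray(c,ce,.005)[:2].round(4),'z64',ray(c,ce,.065)[:2].round(4))
    for n in['red_jar','mat_red','white_jar','pink_tumbler']:
        print(n,[(np.round(d['p'],2),np.round(d['point']),ray(c,d['point'],.005 if 'mat' in n else .068 if 'jar' in n else .11)[:2].round(3)) for d in recognise(c,n)])
E
```

```text
top red 657 [276.7 137.7] [263 124  29  28] z5 [0.675  0.1158] z64 [0.659  0.1096]
top red 408 [323.5 236.5] [313 226  23  23] z5 [0.436  0.0038] z64 [0.4338 0.004 ]
top blue 694 [168.  200.9] [153 187  31  29] z5 [0.5223 0.3723] z64 [0.5151 0.3513]
top blue 412 [230.2 238.7] [219 228  24  23] z5 [0.4321 0.223 ] z64 [0.4302 0.2105]
red_jar [(np.float64(0.89), array([367., 264.]), array([ 0.374, -0.09 ])), (np.float64(0.67), array([298., 279.]), array([0.342, 0.06 ])), (np.float64(0.6), array([324., 235.]), array([0.438, 0.003]))]
mat_red [(np.float64(0.62), array([275., 114.]), array([0.736, 0.12 ]))]
white_jar [(np.float64(0.68), array([376., 209.]), array([ 0.494, -0.114]))]
pink_tumbler [(np.float64(0.63), array([182., 277.]), array([0.349, 0.301]))]
side red 366 [370.8 178.4] [358 170  26  18] z5 [0.6746 0.1141] z64 [0.6549 0.0552]
side red 319 [287.8 206.8] [278 198  21  19] z5 [0.4356 0.0557] z64 [0.4328 0.0008]
side blue 247 [301.7 129.4] [291 123  22  14] z5 [0.5215 0.3696] z64 [0.5126 0.2927]
side blue 231 [276.6 152.7] [268 145  18  16] z5 [0.4319 0.2758] z64 [0.4294 0.2054
[... 224 characters left out ...]
3] z5 [ 0.6475 -0.1107] z64 [ 0.6298 -0.1538]
side green 420 [294.7 272.9] [283 262  24  23] z5 [ 0.4239 -0.15  ] z64 [ 0.4219 -0.1903]
red_jar [(np.float64(0.96), array([247., 199.]), array([0.338, 0.045])), (np.float64(0.82), array([268., 246.]), array([ 0.373, -0.11 ])), (np.float64(0.81), array([288., 213.]), array([ 0.43 , -0.023]))]
mat_red [(np.float64(0.85), array([390., 170.]), array([0.737, 0.138])), (np.float64(0.73), array([294., 281.]), array([ 0.419, -0.17 ]))]
white_jar [(np.float64(0.62), array([323., 244.]), array([ 0.495, -0.128]))]
pink_tumbler [(np.float64(0.87), array([244., 137.]), array([0.35 , 0.236])), (np.float64(0.32), array([409., 239.]), array([ 0.671, -0.185]))]
```

```bash
cat > plan.py <<'E'
from h import *
H['yellow']=[(22,38)];H['green']=[(45,90)]
lid={};mat={}
for c in['top','side']:
    im=snapshot(c);hsv=cv2.cvtColor(im,cv2.COLOR_RGB2HSV)
    if c=='top': print('hsv y/g',hsv[207,288],hsv[241,410])
    for col in H:
        m=sum((cv2.inRange(hsv,(a,90,60),(b,255,255)) for a,b in H[col]))
        n,l,st,ce=cv2.connectedComponentsWithStats(m)
        ks=[k for k in range(1,n) if 150<st[k,4]<1200]
        if len(ks)!=2: print(c,col,[(st[k],ce[k]) for k in ks]);continue
        # mat is farther in x
        P=sorted(ks,key=lambda k:ray(c,ce[k],.03)[0])
        print(c,col,'lid',ray(c,ce[P[0]],.065)[:2].round(4),'mat',ray(c,ce[P[1]],.005)[:2].round(4))
T={'red':((269,73),(279,159)),'blue':((179.5,134),(164.5,222.5)),'green':((367,82),(371,170.5)),'yellow':((465.5,122),(480.5,210))}
for k,(a,b) in T.items():
    d=ray('top',a,.014)-ray('top',b,.014);print(k,'tray x dir deg',np.degrees(np.arctan2(d[1],d[0])).round(1),np.hypot(*d[:2]).round(3))
for n,uv in dict(brown1=(239,188),black1=(331,190),white=(374,206),black2=(366,264),brown2=(297,278)).items(): print(n,ray('top',uv,.066)[:2].round(3))
E
python3 plan.py
```

```text
hsv y/g [ 31 118 218] [ 67 114 193]
top red [(array([262, 124,  30,  29, 680], dtype=int32), array([276.63382353, 137.70441176])), (array([312, 225,  24,  24, 421], dtype=int32), array([323.47505938, 236.52019002])), (array([186, 264,  22,  27, 231], dtype=int32), array([200.15584416, 274.45454545]))]
top blue [(array([153, 186,  31,  30, 712], dtype=int32), array([168.09691011, 200.81882022])), (array([219, 228,  24,  23, 419], dtype=int32), array([230.14319809, 238.78520286])), (array([601, 309,  20,  22, 277], dtype=int32), array([609.98194946, 319.3898917 ]))]
top yellow lid [0.5003 0.0851] mat [ 0.5496 -0.361 ]
top green lid [ 0.4227 -0.1874] mat [ 0.6482 -0.1091]
side red [(array([231, 131,  26,  28, 509], dtype=int32), array([244.18664047, 144.79371316])), (array([358, 169,  26,  19, 387], dtype=int32), array([370.72609819, 178.26356589])), (array([278, 198,  21,  19, 331], dtype=int32), array([287.85498489, 206.95166163]))]
side blue lid [0.429  0.2058] mat [0.5219 0.3703]
side yellow lid [0.4991 0.0803] mat [ 0.5491 -0.3626]
side green [(array([ 29,   0,  20,  48, 518], dtype=int32), array([39.72393822, 21.24903475])), (array([370, 232,  30,  24, 555], dtype=int32), array([384.22342342, 243.59459459])), (array([283, 262,  24,  23, 443], dtype=int32), array([294.60722348, 272.91647856]))]
red tray x dir deg 6.9 0.216
blue tray x dir deg -7.3 0.214
green tray x dir deg 1.4 0.22
yellow tray x dir deg 6.7 0.215
brown1 [0.543 0.193]
black1 [ 0.538 -0.013]
white [ 0.501 -0.109]
black2 [ 0.373 -0.089]
brown2 [0.344 0.063]
```

Emit:
move_arm --claw '[0, 0, 0, 0, 0, 0, 0, 0]' --xyz '[[0, 0, 0], [0, 0, 0], [0, 0, 0], [19.4, -26.1, 0], [19.4, -26.1, 0], [19.4, -26.1, 0], [19.4, -26.1, 0], [19.4, -26.1, 0]]' --delta_rot '[[0, 0, 5.07], [0, 0, 5.07], [0, 0, 5.07], [0, 0, 0], [0, 0, 0], [0, 0, 0], [0, 0, 0], [0, 0, 0]]'

```text
t: 1.37
ee_pos: [0.2486, -0.4231, 0.1968]
tool_rot: [1.0, -0.0, 0.0, 0.0]
wrist_force: [0.9, 0.3, 1.0]
grip_width: 1.001
gripper_force: 0.0
```

Emit:
move_arm --claw '[0, 0, 0, 0, 0, 0, 0, 0]' --xyz '[[21.7, -29.4, 0], [21.7, -29.4, 0], [21.7, -29.4, 0], [21.7, -29.4, 0], [21.7, -29.4, 0], [21.7, -29.4, 0], [21.7, -29.4, 0], [21.7, -29.4, 0]]' --delta_rot '[[0, 0, 0], [0, 0, 0], [0, 0, 0], [0, 0, 0], [0, 0, 0], [0, 0, 0], [0, 0, 0], [0, 0, 0]]'

```text
t: 2.03
ee_pos: [0.4224, -0.1875, 0.1971]
tool_rot: [1.0, 0.0, 0.0, 0.0]
wrist_force: [0.1, -0.6, 0.7]
grip_width: 1.004
gripper_force: 0.0
```

```bash
cat > look.py <<'E'
import sys
from h import *
H['yellow']=[(20,38)];H['green']=[(42,92)]
im=snapshot('wrist');i=camera_info('wrist');s=state()
print(s['t'],s['ee_pos'].round(4))
cv2.imwrite(f'pics/{sys.argv[1]}.png',im[:,:,::-1])
hsv=cv2.cvtColor(im,cv2.COLOR_RGB2HSV)
for col in H:
    m=sum((cv2.inRange(hsv,(a,90,60),(b,255,255)) for a,b in H[col]))
    n,l,st,ce=cv2.connectedComponentsWithStats(m)
    for k in range(1,n):
        if st[k,4]>500:
            (u,v),r=cv2.minEnclosingCircle(np.argwhere(l==k)[:,::-1].astype(np.float32))
            print(col,st[k],'lid',ray('wrist',ce[k],.066,i)[:2].round(4),'mat',ray('wrist',ce[k],.005,i)[:2].round(4),'circ68',ray('wrist',(u,v),.068,i)[:2].round(4))
E
python3 look.py w0
```

```text
2.0833 [ 0.4257 -0.1819  0.1971]
red [  57  130   67   60 3150] lid [0.4385 0.0129] mat [0.427  0.0516] circ68 [0.4381 0.0129]
yellow [ 456    0   75   66 4125] lid [ 0.5436 -0.3219] mat [ 0.5528 -0.3496] circ68 [ 0.5449 -0.3226]
yellow [  0  56  18  56 692] lid [0.5003 0.0714] mat [0.501  0.1217] circ68 [0.5007 0.0746]
green [ 280  145   58   56 2491] lid [ 0.4283 -0.1776] mat [ 0.4147 -0.1767] circ68 [ 0.4292 -0.1776]
```

```bash
python3 look.py w1
```

```text
2.1333 [ 0.4238 -0.1849  0.197 ]
red [  72  136   65   59 2949] lid [ 0.4312 -0.002 ] mat [0.4184 0.0342] circ68 [ 0.432  -0.0033]
yellow [ 465    0   77   75 4685] lid [ 0.5377 -0.334 ] mat [ 0.5461 -0.3637] circ68 [ 0.5386 -0.3328]
yellow [   0   56   33   62 1597] lid [0.4939 0.0623] mat [0.4936 0.1112] circ68 [0.4957 0.0662]
green [ 292  151   56   56 2461] lid [ 0.4203 -0.1904] mat [ 0.4054 -0.1916] circ68 [ 0.4209 -0.1905]
```

View pics/w1.png

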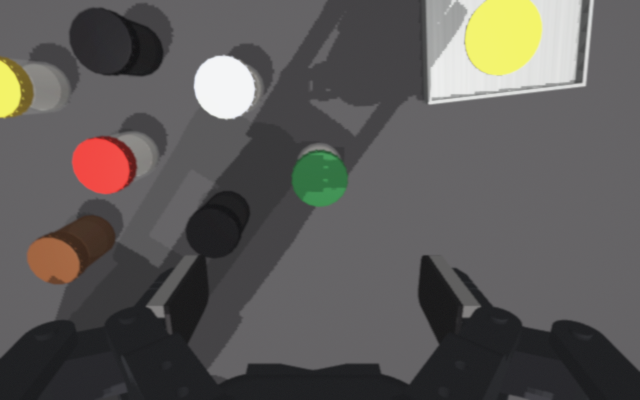

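The green lid is at (320,179), roughly centred between the fingers (pads at columns 205 and 420). The arm was still settling, so I'll look once more.

```bash
python3 look.py w2 >/dev/null; python3 look.py w2;python3 look.py w3
```

```text
2.2333 [ 0.4219 -0.1883  0.1968]
red [  63  131   66   59 3013] lid [4.336e-01 4.000e-04] mat [0.4216 0.0377] circ68 [ 0.4336 -0.0006]
yellow [ 459    0   77   71 4489] lid [ 0.5369 -0.3331] mat [ 0.5455 -0.362 ] circ68 [ 0.5376 -0.3337]
yellow [   0   54   24   59 1050] lid [0.4959 0.0603] mat [0.4964 0.1096] circ68 [0.4973 0.0657]
green [ 285  146   57   57 2497] lid [ 0.4218 -0.1883] mat [ 0.4076 -0.1884] circ68 [ 0.4224 -0.1885]
2.2833 [ 0.4214 -0.1891  0.1967]
red [  61  131   67   59 3031] lid [0.4339 0.001 ] mat [0.4221 0.0387] circ68 [ 0.4353 -0.0006]
yellow [ 458    0   77   69 4416] lid [ 0.5368 -0.3327] mat [ 0.5454 -0.3612] circ68 [ 0.5377 -0.3333]
yellow [  0  55  22  57 925] lid [0.4959 0.06  ] mat [0.4964 0.1095] circ68 [0.4973 0.0638]
green [ 283  145   57   57 2509] lid [ 0.4222 -0.1878] mat [ 0.4081 -0.1876] circ68 [ 0.4229 -0.1877]
```

Emit:
move_arm --claw '[0, 0, 0, 0, 0, 0, 0, 0]' --xyz '[[0, 0, 28], [0, 0, 28], [0, 0, 28], [0, 0, 28], [0, 0, 28], [0, 0, 22], [0, 0, 10], [0, 0, 5]]' --delta_rot '[[0, 0, 0], [0, 0, 0], [0, 0, 0], [0, 0, 0], [0, 0, 0], [0, 0, 0], [0, 0, 0], [0, 0, 0]]'

```text
t: 2.95
ee_pos: [0.4196, -0.1894, 0.018]
tool_rot: [1.0, -0.001, -0.002, -0.001]
wrist_force: [-0.5, 0.5, 1.1]
grip_width: 0.998
gripper_force: 0.0
```

Emit:
move_arm --claw '[80, 120, 160, 255, 255, 255, 255, 255]' --xyz '[[0, 0, 0], [0, 0, 0], [0, 0, 0], [0, 0, 0], [0, 0, 0], [0, 0, 0], [0, 0, 0], [0, 0, 0]]' --delta_rot '[[0, 0, 0], [0, 0, 0], [0, 0, 0], [0, 0, 0], [0, 0, 0], [0, 0, 0], [0, 0, 0], [0, 0, 0]]'

```text
t: 3.62
ee_pos: [0.4233, -0.1901, 0.0218]
tool_rot: [1.0, 0.0, 0.002, 0.001]
wrist_force: [-1.0, 1.0, 6.9]
grip_width: 0.555
gripper_force: 61.0
```

Emit:
move_arm --claw '[255, 255, 255, 255, 255, 255, 255, 255]' --xyz '[[0, 0, -5], [0, 0, -15], [0, 0, -20], [0, 0, -25], [0, 0, -25], [0, 0, -20], [0, 0, -15], [0, 0, -5]]' --delta_rot '[[0, 0, 0], [0, 0, 0], [0, 0, 0], [0, 0, 0], [0, 0, 0], [0, 0, 0], [0, 0, 0], [0, 0, 0]]'

```text
t: 4.28
ee_pos: [0.4233, -0.1902, 0.1532]
tool_rot: [1.0, 0.0, 0.003, 0.002]
wrist_force: [0.2, -0.5, -1.3]
grip_width: 0.555
gripper_force: 61.9
```

Emit:
move_arm --claw '[255, 255, 255, 255, 255, 255, 255, 255]' --xyz '[[14, -5, 0], [30, -10, 0], [34, -12, 0], [36, -12, 0], [36, -13, 0], [36, -12, 0], [26, -9, 0], [14, -5, 0]]' --delta_rot '[[0, 0, 0], [0, 0, 0], [0, 0, 0], [0, 0, 0], [0, 0, 0], [0, 0, 0], [0, 0, 0], [0, 0, 0]]'

```text
t: 4.95
ee_pos: [0.6498, -0.1091, 0.1484]
tool_rot: [1.0, 0.001, 0.0, -0.0]
wrist_force: [-0.3, -0.3, -1.1]
grip_width: 0.555
gripper_force: 61.8
```

Emit:
move_arm --claw '[255, 255, 255, 255]' --xyz '[[0, 0, 0], [0, 0, 0], [0, 0, 0], [0, 0, 0]]' --delta_rot '[[0, 0, 0], [0, 0, 0], [0, 0, 0], [0, 0, 0]]'

```text
t: 5.28
ee_pos: [0.6461, -0.1114, 0.1492]
tool_rot: [1.0, -0.0, -0.001, -0.0]
wrist_force: [0.3, -0.3, -0.2]
grip_width: 0.555
gripper_force: 61.8
```

```bash
python3 look.py w4
```

```text
5.3333 [ 0.6463 -0.1114  0.1495]
red [  17   98   83   81 5120] lid [0.6838 0.0726] mat [0.6758 0.1158] circ68 [0.6834 0.072 ]
yellow [ 527  233   74   65 3731] lid [ 0.5824 -0.3127] mat [ 0.5506 -0.3599] circ68 [ 0.5839 -0.3109]
yellow [ 57 318  46  37 734] lid [0.5182 0.0908] mat [0.4712 0.1382] circ68 [0.5162 0.0869]
green [ 272  130   77   64 3570] lid [ 0.6672 -0.1093] mat [ 0.6552 -0.1088] circ68 [ 0.6622 -0.1091]
green [  254   208   118   119 11284] lid [ 0.5793 -0.1111] mat [ 0.5467 -0.1111] circ68 [ 0.5795 -0.1109]
```

View pics/w4.png

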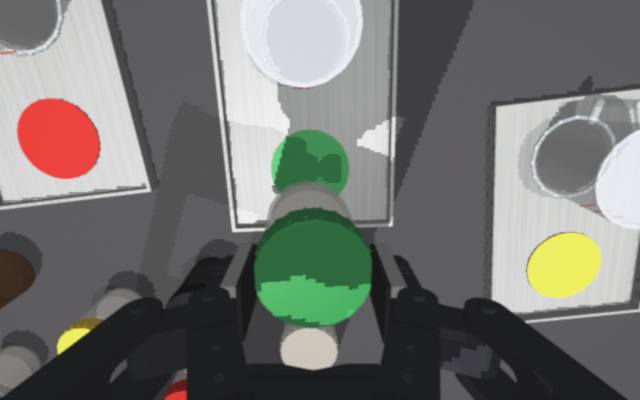

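The wrist view shows the green jar held upright, lid at (313,267), with the green mat just beyond it at (310,165). The red mat reading agrees with the top camera. Correct by 2 mm and lower.

Emit:
move_arm --claw '[255, 255, 255, 255, 255, 255, 255, 255]' --xyz '[[2, -2, 10], [0, 0, 25], [0, 0, 25], [0, 0, 25], [0, 0, 18], [0, 0, 10], [0, 0, 4], [0, 0, 2]]' --delta_rot '[[0, 0, 0], [0, 0, 0], [0, 0, 0], [0, 0, 0], [0, 0, 0], [0, 0, 0], [0, 0, 0], [0, 0, 0]]'

```text
t: 6.0
ee_pos: [0.649, -0.109, 0.03]
tool_rot: [1.0, -0.0, -0.0, -0.0]
wrist_force: [-0.2, -0.2, -0.3]
grip_width: 0.555
gripper_force: 61.8
```

Emit:
move_arm --claw '[255, 255, 255, 255]' --xyz '[[0, 0, 1], [0, 0, 1], [0, 0, 1], [0, 0, 0]]' --delta_rot '[[0, 0, 0], [0, 0, 0], [0, 0, 0], [0, 0, 0]]'

```text
t: 6.33
ee_pos: [0.6503, -0.1092, 0.0288]
tool_rot: [1.0, 0.0, 0.001, 0.0]
wrist_force: [-0.9, 0.6, -1.7]
grip_width: 0.555
gripper_force: 61.8
```

Emit:
move_arm --claw '[255, 255, 255, 255]' --xyz '[[0, 0, 1], [0, 0, 0], [0, 0, 0], [0, 0, 0]]' --delta_rot '[[0, 0, 0], [0, 0, 0], [0, 0, 0], [0, 0, 0]]'

```text
t: 6.67
ee_pos: [0.6498, -0.109, 0.0271]
tool_rot: [1.0, 0.0, 0.0, 0.0]
wrist_force: [1.2, -0.8, 1.1]
grip_width: 0.554
gripper_force: 61.9
```

Emit:
move_arm --claw '[255, 255, 255, 255]' --xyz '[[0, 0, 1], [0, 0, 0], [0, 0, 0], [0, 0, 0]]' --delta_rot '[[0, 0, 0], [0, 0, 0], [0, 0, 0], [0, 0, 0]]'

```text
t: 7.0
ee_pos: [0.6504, -0.109, 0.027]
tool_rot: [1.0, 0.0, 0.001, 0.0]
wrist_force: [-1.0, 1.3, 5.3]
grip_width: 0.555
gripper_force: 62.6
```

Emit:
move_arm --claw '[100, 60, 30, 0, 0, 0, 0, 0]' --xyz '[[0, 0, 0], [0, 0, 0], [0, 0, 0], [0, 0, 0], [0, 0, 0], [0, 0, -5], [0, 0, -15], [0, 0, -25]]' --delta_rot '[[0, 0, 0], [0, 0, 0], [0, 0, 0], [0, 0, 0], [0, 0, 0], [0, 0, 0], [0, 0, 0], [0, 0, 0]]'

```text
t: 7.67
ee_pos: [0.6465, -0.1081, 0.0678]
tool_rot: [1.0, 0.0, -0.004, -0.001]
wrist_force: [0.2, -0.2, -0.0]
grip_width: 1.001
gripper_force: 0.0
```

Emit:
move_arm --claw '[0, 0, 0, 0, 0, 0]' --xyz '[[0, 0, -30], [0, 0, -30], [0, 0, -30], [0, 0, -20], [0, 0, 0], [0, 0, 0]]' --delta_rot '[[0, 0, 0], [0, 0, 0], [0, 0, 0], [0, 0, 0], [0, 0, 0], [0, 0, 0]]'

```text
t: 8.17
ee_pos: [0.6508, -0.1093, 0.1831]
tool_rot: [1.0, 0.0, 0.002, 0.001]
wrist_force: [0.1, 0.3, 0.2]
grip_width: 1.001
gripper_force: 0.0
```

```bash
python3 look.py w5
```

```text
8.2167 [ 0.6494 -0.1089  0.1808]
red [  48  104   74   73 4171] lid [0.6816 0.0762] mat [0.6733 0.115 ] circ68 [0.682  0.0748]
yellow [ 510  226   67   60 3120] lid [ 0.5789 -0.3141] mat [ 0.5491 -0.3571] circ68 [ 0.5797 -0.3128]
yellow [ 83 302  47  29 666] lid [0.517  0.0888] mat [0.4743 0.1302] circ68 [0.5153 0.0846]
green [ 277  133   70   77 3868] lid [ 0.655  -0.1073] mat [ 0.6412 -0.107 ] circ68 [ 0.6561 -0.1073]
```

View pics/w5.png

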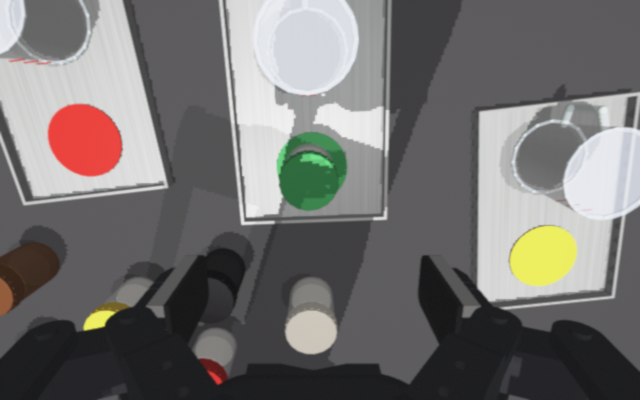

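Green stands upright within its mat: the lid is around (309,180) and the mat spans columns 277–347. Next the red jar, target (434,2).

Emit:
move_arm --claw '[0, 0, 0, 0, 0, 0, 0, 0]' --xyz '[[-13, -7, 0], [-28, -14, 0], [-34, -18, 0], [-34, -18, 0], [-34, -18, 0], [-34, -18, 0], [-26, -12, 0], [-12.5, -6, 0]]' --delta_rot '[[0, 0, 0], [0, 0, 0], [0, 0, 0], [0, 0, 0], [0, 0, 0], [0, 0, 0], [0, 0, 0], [0, 0, 0]]'

```text
t: 8.88
ee_pos: [0.4285, 0.004, 0.1777]
tool_rot: [1.0, 0.001, -0.004, -0.001]
wrist_force: [0.9, 0.7, 0.1]
grip_width: 1.003
gripper_force: 0.0
```

Emit:
move_arm --claw '[0, 0, 0, 0]' --xyz '[[0, 0, 0], [0, 0, 0], [0, 0, 0], [0, 0, 0]]' --delta_rot '[[0, 0, 0], [0, 0, 0], [0, 0, 0], [0, 0, 0]]'

```text
t: 9.22
ee_pos: [0.4347, 0.0015, 0.1803]
tool_rot: [1.0, -0.0, -0.0, 0.0]
wrist_force: [0.1, -0.4, 0.5]
grip_width: 1.003
gripper_force: 0.0
```

```bash
python3 look.py w6
```

```text
9.2667 [0.4347 0.0014 0.1804]
red [ 279  149   61   61 2865] lid [0.4339 0.0048] mat [0.4186 0.0055] circ68 [0.4345 0.0049]
blue [  32  154   70   60 3256] lid [0.4306 0.2081] mat [0.4147 0.2514] circ68 [0.4313 0.2066]
yellow [ 173   65   68   67 3524] lid [0.4997 0.085 ] mat [0.4982 0.1025] circ68 [0.4999 0.0843]
```

Emit:
move_arm --claw '[0, 0, 0, 0, 0, 0, 0, 0]' --xyz '[[0, -3, 10], [0, 0, 25], [0, 0, 30], [0, 0, 30], [0, 0, 28], [0, 0, 20], [0, 0, 12], [0, 0, 5]]' --delta_rot '[[0, 0, 0], [0, 0, 0], [0, 0, 0], [0, 0, 0], [0, 0, 0], [0, 0, 0], [0, 0, 0], [0, 0, 0]]'

```text
t: 9.93
ee_pos: [0.4315, 0.0054, 0.0175]
tool_rot: [1.0, -0.0, -0.003, -0.001]
wrist_force: [0.1, -0.0, 0.1]
grip_width: 1.002
gripper_force: 0.0
```

Emit:
move_arm --claw '[80, 120, 160, 255, 255, 255, 255, 255]' --xyz '[[0, 0, 0], [0, 0, 0], [0, 0, 0], [0, 0, 0], [0, 0, 0], [0, 0, 0], [0, 0, 0], [0, 0, 0]]' --delta_rot '[[0, 0, 0], [0, 0, 0], [0, 0, 0], [0, 0, 0], [0, 0, 0], [0, 0, 0], [0, 0, 0], [0, 0, 0]]'

```text
t: 10.6
ee_pos: [0.4359, 0.0047, 0.0222]
tool_rot: [1.0, 0.0, 0.002, 0.0]
wrist_force: [0.6, 1.2, 6.1]
grip_width: 0.553
gripper_force: 62.1
```

Emit:
move_arm --claw '[255, 255, 255, 255, 255, 255, 255, 255]' --xyz '[[0, 0, -5], [0, 0, -15], [0, 0, -20], [0, 0, -25], [0, 0, -25], [0, 0, -20], [0, 0, -15], [0, 0, -5]]' --delta_rot '[[0, 0, 0], [0, 0, 0], [0, 0, 0], [0, 0, 0], [0, 0, 0], [0, 0, 0], [0, 0, 0], [0, 0, 0]]'

```text
t: 11.27
ee_pos: [0.4354, 0.0047, 0.1534]
tool_rot: [1.0, 0.0, 0.002, 0.0]
wrist_force: [0.1, -0.2, 0.3]
grip_width: 0.547
gripper_force: 61.7
```

Emit:
move_arm --claw '[255, 255, 255, 255, 255, 255, 255, 255]' --xyz '[[14, -6, 0], [28, -13, 0], [32, -15, 0], [34, -16, 0], [34, -16, 0], [34, -16, 0], [32, -15, 0], [20, -9, 0]]' --delta_rot '[[0, 0, 0], [0, 0, 0], [0, 0, 0], [0, 0, 0], [0, 0, 0], [0, 0, 0], [0, 0, 0], [0, 0, 0]]'

```text
t: 11.93
ee_pos: [0.6635, 0.1127, 0.1487]
tool_rot: [1.0, 0.001, -0.001, -0.0]
wrist_force: [-0.5, -0.2, -1.1]
grip_width: 0.55
gripper_force: 61.8
```

Emit:
move_arm --claw '[255, 255, 255, 255, 255, 255]' --xyz '[[12, -5, 0], [0, 0, 0], [0, 0, 0], [0, 0, 0], [0, 0, 0], [0, 0, 0]]' --delta_rot '[[0, 0, 0], [0, 0, 0], [0, 0, 0], [0, 0, 0], [0, 0, 0], [0, 0, 0]]'

```text
t: 12.43
ee_pos: [0.673, 0.1155, 0.1507]
tool_rot: [1.0, -0.0, -0.0, 0.0]
wrist_force: [0.0, 0.4, -0.4]
grip_width: 0.551
gripper_force: 61.8
```

Emit:
move_arm --claw '[255, 255, 255, 255, 255, 255, 255, 255]' --xyz '[[1, 0, 10], [0, 0, 25], [0, 0, 25], [0, 0, 25], [0, 0, 18], [0, 0, 10], [0, 0, 5], [0, 0, 3]]' --delta_rot '[[0, 0, 0], [0, 0, 0], [0, 0, 0], [0, 0, 0], [0, 0, 0], [0, 0, 0], [0, 0, 0], [0, 0, 0]]'

```text
t: 13.1
ee_pos: [0.6746, 0.1159, 0.0291]
tool_rot: [1.0, 0.0, -0.0, 0.0]
wrist_force: [-0.2, -0.2, -0.5]
grip_width: 0.55
gripper_force: 61.8
```

Emit:
move_arm --claw '[255, 255, 255, 255, 255, 255]' --xyz '[[0, 0, 1], [0, 0, 0.5], [0, 0, 0.5], [0, 0, 0], [0, 0, 0], [0, 0, 0]]' --delta_rot '[[0, 0, 0], [0, 0, 0], [0, 0, 0], [0, 0, 0], [0, 0, 0], [0, 0, 0]]'

```text
t: 13.6
ee_pos: [0.6753, 0.1161, 0.0284]
tool_rot: [1.0, 0.0, 0.001, -0.0]
wrist_force: [-0.2, 0.3, -0.3]
grip_width: 0.555
gripper_force: 61.8
```

Emit:
move_arm --claw '[255, 255, 255, 255]' --xyz '[[0, 0, 1], [0, 0, 0], [0, 0, 0], [0, 0, 0]]' --delta_rot '[[0, 0, 0], [0, 0, 0], [0, 0, 0], [0, 0, 0]]'

```text
t: 13.93
ee_pos: [0.6754, 0.1161, 0.0273]
tool_rot: [1.0, 0.0, 0.001, -0.0]
wrist_force: [0.6, 0.4, 3.8]
grip_width: 0.553
gripper_force: 62.0
```

Emit:
move_arm --claw '[100, 60, 30, 0, 0, 0, 0, 0]' --xyz '[[0, 0, 0], [0, 0, 0], [0, 0, 0], [0, 0, 0], [0, 0, 0], [0, 0, -5], [0, 0, -15], [0, 0, -25]]' --delta_rot '[[0, 0, 0], [0, 0, 0], [0, 0, 0], [0, 0, 0], [0, 0, 0], [0, 0, 0], [0, 0, 0], [0, 0, 0]]'

```text
t: 14.6
ee_pos: [0.6722, 0.1159, 0.0695]
tool_rot: [1.0, 0.0, -0.003, 0.0]
wrist_force: [-1.0, -0.3, -0.7]
grip_width: 0.998
gripper_force: 0.0
```

Emit:
move_arm --claw '[0, 0, 0, 0, 0, 0]' --xyz '[[0, 0, -30], [0, 0, -30], [0, 0, -30], [0, 0, -20], [0, 0, 0], [0, 0, 0]]' --delta_rot '[[0, 0, 0], [0, 0, 0], [0, 0, 0], [0, 0, 0], [0, 0, 0], [0, 0, 0]]'

```text
t: 15.1
ee_pos: [0.6766, 0.1162, 0.1856]
tool_rot: [1.0, 0.0, 0.003, -0.0]
wrist_force: [0.4, -0.5, -0.5]
grip_width: 0.999
gripper_force: 0.0
```

```bash
python3 look.py w7
```

```text
15.15 [0.6751 0.1161 0.1829]
red [ 278  131   70   82 4185] lid [0.6808 0.1165] mat [0.6672 0.1165] circ68 [0.6811 0.1163]
blue [  55  270   65   56 2766] lid [0.5607 0.3266] mat [0.5221 0.3703] circ68 [0.5615 0.325 ]
yellow [ 318  324   52   45 1878] lid [0.5065 0.0867] mat [0.4566 0.0805] circ68 [0.5051 0.0863]
green [ 494  159   68   66 1275] lid [ 0.6673 -0.0581] mat [ 0.6509 -0.0944] circ68 [ 0.6655 -0.0654]
green [ 534  180   68   59 3009] lid [ 0.648 -0.104] mat [ 0.6274 -0.1497] circ68 [ 0.6488 -0.1024]
```

Emit:
move_arm --claw '[0, 0, 0, 0, 0, 0, 0, 0]' --xyz '[[-12, 2, 0], [-24, 4, 0], [-30, 5.5, 0], [-30, 5.5, 0], [-30, 5.5, 0], [-24, 4, 0], [-15, 3, 0], [-10, 2, 0]]' --delta_rot '[[0, 0, 0], [0, 0, 0], [0, 0, 0], [0, 0, 0], [0, 0, 0], [0, 0, 0], [0, 0, 0], [0, 0, 0]]'

```text
t: 15.82
ee_pos: [0.4965, 0.0843, 0.1796]
tool_rot: [1.0, 0.0, -0.002, 0.0]
wrist_force: [-0.1, 0.1, -0.9]
grip_width: 1.003
gripper_force: 0.0
```

Emit:
move_arm --claw '[0, 0, 0, 0, 0]' --xyz '[[0, 0, 0], [0, 0, 0], [0, 0, 0], [0, 0, 0], [0, 0, 0]]' --delta_rot '[[0, 0, 0], [0, 0, 0], [0, 0, 0], [0, 0, 0], [0, 0, 0]]'

```text
t: 16.23
ee_pos: [0.5007, 0.0846, 0.1816]
tool_rot: [1.0, 0.0, 0.0, -0.0]
wrist_force: [-0.5, -0.0, 0.9]
grip_width: 1.001
gripper_force: 0.0
```

```bash
python3 look.py w8
```

```text
16.2833 [0.5006 0.0846 0.1816]
blue [   0  106   59   73 3491] lid [0.53   0.3183] mat [0.5211 0.3671] circ68 [0.5328 0.3175]
blue [ 143  226   61   51 2002] lid [0.4361 0.2118] mat [0.4077 0.2384] circ68 [0.4328 0.2086]
yellow [ 281  149   61   60 2868] lid [0.5002 0.0858] mat [0.4851 0.086 ] circ68 [0.5008 0.0859]
green [ 490    0  114   45 2224] lid [ 0.6221 -0.0825] mat [ 0.6325 -0.1175] circ68 [ 0.6292 -0.0863]
```

View pics/w8.png

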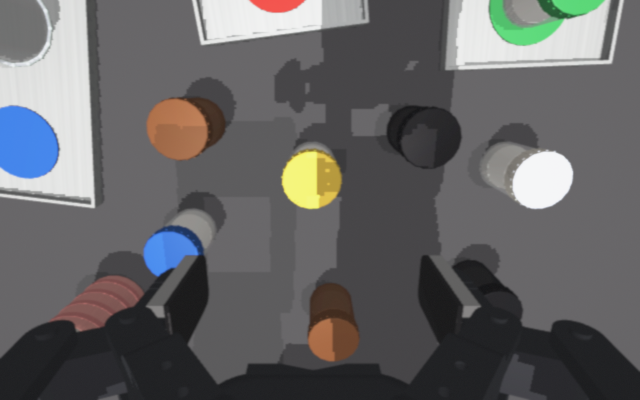

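The yellow lid is centred at (312,179). The brown look-alike at (185,128), the black one at (424,135) and the white jar at (540,180) are all well clear. Grasp.

Emit:
move_arm --claw '[0, 0, 0, 0, 0, 0, 0, 0]' --xyz '[[0, -1, 11], [0, 0, 25], [0, 0, 30], [0, 0, 30], [0, 0, 28], [0, 0, 20], [0, 0, 12], [0, 0, 5]]' --delta_rot '[[0, 0, 0], [0, 0, 0], [0, 0, 0], [0, 0, 0], [0, 0, 0], [0, 0, 0], [0, 0, 0], [0, 0, 0]]'

```text
t: 16.95
ee_pos: [0.4971, 0.0856, 0.0172]
tool_rot: [1.0, 0.0, -0.003, -0.0]
wrist_force: [-0.3, -0.3, -0.3]
grip_width: 1.0
gripper_force: 0.0
```

Emit:
move_arm --claw '[80, 120, 160, 255, 255, 255, 255, 255]' --xyz '[[0, 0, 0], [0, 0, 0], [0, 0, 0], [0, 0, 0], [0, 0, 0], [0, 0, 0], [0, 0, 0], [0, 0, 0]]' --delta_rot '[[0, 0, 0], [0, 0, 0], [0, 0, 0], [0, 0, 0], [0, 0, 0], [0, 0, 0], [0, 0, 0], [0, 0, 0]]'

```text
t: 17.62
ee_pos: [0.5019, 0.0856, 0.0224]
tool_rot: [1.0, 0.0, 0.002, -0.0]
wrist_force: [0.4, 0.2, 6.4]
grip_width: 0.554
gripper_force: 62.1
```

Emit:
move_arm --claw '[255, 255, 255, 255, 255, 255, 255, 255]' --xyz '[[0, 0, -5], [0, 0, -15], [0, 0, -20], [0, 0, -25], [0, 0, -25], [0, 0, -20], [0, 0, -15], [0, 0, -5]]' --delta_rot '[[0, 0, 0], [0, 0, 0], [0, 0, 0], [0, 0, 0], [0, 0, 0], [0, 0, 0], [0, 0, 0], [0, 0, 0]]'

```text
t: 18.28
ee_pos: [0.5013, 0.0855, 0.1535]
tool_rot: [1.0, 0.0, 0.002, 0.0]
wrist_force: [1.1, -0.5, -1.0]
grip_width: 0.553
gripper_force: 61.8
```

Emit:
move_arm --claw '[255, 255, 255, 255, 255, 255, 255, 255]' --xyz '[[2, 15, 0], [3, 28, 0], [4, 34, 0], [4, 34, 0], [4, 34, 0], [4, 34, 0], [4, 34, 0], [4, 34, 0]]' --delta_rot '[[0, 0, 0], [0, 0, 0], [0, 0, 0], [0, 0, 0], [0, 0, 0], [0, 0, 0], [0, 0, 0], [0, 0, 0]]'

```text
t: 18.95
ee_pos: [0.5278, -0.1627, 0.1493]
tool_rot: [1.0, 0.0, -0.001, -0.001]
wrist_force: [0.7, 0.6, -0.9]
grip_width: 0.552
gripper_force: 61.8
```

Emit:
move_arm --claw '[255, 255, 255, 255, 255, 255, 255, 255]' --xyz '[[4, 34, 0], [4, 34, 0], [4, 34, 0], [4, 34, 0], [2, 29, 0], [1, 20, 0], [0, 10, 0], [0, 4, 0]]' --delta_rot '[[0, 0, 0], [0, 0, 0], [0, 0, 0], [0, 0, 0], [0, 0, 0], [0, 0, 0], [0, 0, 0], [0, 0, 0]]'

```text
t: 19.62
ee_pos: [0.5469, -0.3615, 0.1491]
tool_rot: [1.0, -0.001, -0.001, -0.001]
wrist_force: [0.6, 1.5, -1.0]
grip_width: 0.556
gripper_force: 61.8
```

Emit:
move_arm --claw '[255, 255, 255, 255, 255]' --xyz '[[0, 0, 0], [0, 0, 0], [0, 0, 0], [0, 0, 0], [0, 0, 0]]' --delta_rot '[[0, 0, 0], [0, 0, 0], [0, 0, 0], [0, 0, 0], [0, 0, 0]]'

```text
t: 20.03
ee_pos: [0.5483, -0.3593, 0.1509]
tool_rot: [1.0, 0.001, 0.0, -0.0]
wrist_force: [-0.2, -0.0, -0.5]
grip_width: 0.553
gripper_force: 61.8
```

Shift 2 mm in −y (tool +2), then lower.

Emit:
move_arm --claw '[255, 255, 255, 255, 255, 255, 255, 255]' --xyz '[[1, 2, 10], [0, 0, 25], [0, 0, 25], [0, 0, 25], [0, 0, 18], [0, 0, 10], [0, 0, 5], [0, 0, 3]]' --delta_rot '[[0, 0, 0], [0, 0, 0], [0, 0, 0], [0, 0, 0], [0, 0, 0], [0, 0, 0], [0, 0, 0], [0, 0, 0]]'

```text
t: 20.7
ee_pos: [0.549, -0.3622, 0.0289]
tool_rot: [1.0, 0.0, -0.0, -0.0]
wrist_force: [1.1, -0.8, -0.9]
grip_width: 0.554
gripper_force: 61.8
```

Emit:
move_arm --claw '[255, 255, 255, 255, 255, 255]' --xyz '[[0, 0, 1], [0, 0, 0.5], [0, 0, 0.5], [0, 0, 0], [0, 0, 0], [0, 0, 0]]' --delta_rot '[[0, 0, 0], [0, 0, 0], [0, 0, 0], [0, 0, 0], [0, 0, 0], [0, 0, 0]]'

```text
t: 21.2
ee_pos: [0.5494, -0.3628, 0.0283]
tool_rot: [1.0, 0.0, 0.0, 0.0]
wrist_force: [0.5, 0.3, -1.3]
grip_width: 0.551
gripper_force: 61.8
```

Emit:
move_arm --claw '[255, 255, 255, 255]' --xyz '[[0, 0, 1], [0, 0, 0], [0, 0, 0], [0, 0, 0]]' --delta_rot '[[0, 0, 0], [0, 0, 0], [0, 0, 0], [0, 0, 0]]'

```text
t: 21.53
ee_pos: [0.5494, -0.3628, 0.0274]
tool_rot: [1.0, 0.0, 0.0, 0.0]
wrist_force: [-0.8, -0.0, 3.4]
grip_width: 0.556
gripper_force: 62.1
```

Emit:
move_arm --claw '[100, 60, 30, 0, 0, 0, 0, 0]' --xyz '[[0, 0, 0], [0, 0, 0], [0, 0, 0], [0, 0, 0], [0, 0, 0], [0, 0, -5], [0, 0, -15], [0, 0, -25]]' --delta_rot '[[0, 0, 0], [0, 0, 0], [0, 0, 0], [0, 0, 0], [0, 0, 0], [0, 0, 0], [0, 0, 0], [0, 0, 0]]'

```text
t: 22.2
ee_pos: [0.5468, -0.3605, 0.0688]
tool_rot: [1.0, 0.0, -0.003, -0.002]
wrist_force: [-0.3, 1.0, -0.9]
grip_width: 0.996
gripper_force: 0.0
```

Emit:
move_arm --claw '[0, 0, 0, 0, 0, 0]' --xyz '[[0, 0, -30], [0, 0, -30], [0, 0, -30], [0, 0, -20], [0, 0, 0], [0, 0, 0]]' --delta_rot '[[0, 0, 0], [0, 0, 0], [0, 0, 0], [0, 0, 0], [0, 0, 0], [0, 0, 0]]'

```text
t: 22.7
ee_pos: [0.5501, -0.3634, 0.1842]
tool_rot: [1.0, 0.0, 0.002, 0.002]
wrist_force: [-0.5, 0.8, -1.0]
grip_width: 0.999
gripper_force: 0.0
```

```bash
python3 look.py w9
```

```text
22.75 [ 0.549  -0.3624  0.1818]
yellow [ 274  130   71   81 4226] lid [ 0.556  -0.3598] mat [ 0.5425 -0.3592] circ68 [ 0.5561 -0.3594]
green [ 622    0   18  125 1762] lid [ 0.6448 -0.6065] mat [ 0.6498 -0.6575] circ68 [ 0.6406 -0.6045]
green [  12   20   67   81 2116] lid [ 0.6394 -0.1631] mat [ 0.6433 -0.1215] circ68 [ 0.6417 -0.155 ]
green [  0  29  18  56 728] lid [ 0.6428 -0.1285] mat [ 0.6474 -0.0797] circ68 [ 0.6442 -0.1264]
```

Emit:
move_arm --claw '[0, 0, 0, 0, 0, 0, 0, 0]' --xyz '[[-3, -16, 0], [-6, -30, 0], [-7.5, -36, 0], [-7.5, -36, 0], [-7.5, -36, 0], [-7.5, -36, 0], [-7.5, -36, 0], [-7.5, -36, 0]]' --delta_rot '[[0, 0, 0], [0, 0, 0], [0, 0, 0], [0, 0, 0], [0, 0, 0], [0, 0, 0], [0, 0, 0], [0, 0, 0]]'

```text
t: 23.42
ee_pos: [0.4926, -0.0983, 0.1792]
tool_rot: [1.0, -0.0, -0.002, -0.001]
wrist_force: [0.4, 0.1, 0.7]
grip_width: 1.002
gripper_force: 0.0
```

Emit:
move_arm --claw '[0, 0, 0, 0, 0, 0, 0, 0]' --xyz '[[-7.5, -36, 0], [-7.5, -36, 0], [-7.5, -36, 0], [-7.5, -36, 0], [-7.5, -36, 0], [-7.5, -36, 0], [-7.5, -36, 0], [-6, -30, 0]]' --delta_rot '[[0, 0, 0], [0, 0, 0], [0, 0, 0], [0, 0, 0], [0, 0, 0], [0, 0, 0], [0, 0, 0], [0, 0, 0]]'

```text
t: 24.08
ee_pos: [0.4337, 0.1833, 0.1795]
tool_rot: [1.0, 0.001, -0.002, 0.0]
wrist_force: [1.0, -0.0, -0.6]
grip_width: 1.005
gripper_force: 0.0
```

Emit:
move_arm --claw '[0, 0, 0, 0, 0, 0, 0]' --xyz '[[-4, -20, 0], [-2, -8, 0], [0, 0, 0], [0, 0, 0], [0, 0, 0], [0, 0, 0], [0, 0, 0]]' --delta_rot '[[0, 0, 0], [0, 0, 0], [0, 0, 0], [0, 0, 0], [0, 0, 0], [0, 0, 0], [0, 0, 0]]'

```text
t: 24.67
ee_pos: [0.4307, 0.2083, 0.1816]
tool_rot: [1.0, -0.001, -0.0, 0.0]
wrist_force: [-0.6, 0.5, -0.1]
grip_width: 1.0
gripper_force: 0.0
```

```bash
python3 look.py w10
```

```text
24.7167 [0.4308 0.2085 0.1817]
red [183 218  69  54 831] lid [0.3776 0.2857] mat [0.3516 0.3018] circ68 [0.367  0.2934]
blue [  97   27   78   81 4918] lid [0.5189 0.3447] mat [0.5223 0.3731] circ68 [0.519  0.3433]
blue [ 279  149   61   60 2838] lid [0.43   0.2116] mat [0.4149 0.2122] circ68 [0.4307 0.2115]
```

Emit:
move_arm --claw '[0, 0, 0, 0, 0, 0, 0, 0]' --xyz '[[0, -2.5, 11], [0, 0, 25], [0, 0, 30], [0, 0, 30], [0, 0, 28], [0, 0, 20], [0, 0, 12], [0, 0, 5]]' --delta_rot '[[0, 0, 0], [0, 0, 0], [0, 0, 0], [0, 0, 0], [0, 0, 0], [0, 0, 0], [0, 0, 0], [0, 0, 0]]'

```text
t: 25.38
ee_pos: [0.4278, 0.211, 0.0176]
tool_rot: [1.0, -0.0, -0.003, 0.001]
wrist_force: [0.1, -0.4, -0.3]
grip_width: 1.0
gripper_force: 0.0
```

Emit:
move_arm --claw '[80, 120, 160, 255, 255, 255, 255, 255]' --xyz '[[0, 0, 0], [0, 0, 0], [0, 0, 0], [0, 0, 0], [0, 0, 0], [0, 0, 0], [0, 0, 0], [0, 0, 0]]' --delta_rot '[[0, 0, 0], [0, 0, 0], [0, 0, 0], [0, 0, 0], [0, 0, 0], [0, 0, 0], [0, 0, 0], [0, 0, 0]]'

```text
t: 26.05
ee_pos: [0.4321, 0.2124, 0.0223]
tool_rot: [1.0, 0.0, 0.002, -0.0]
wrist_force: [0.1, -1.9, 6.2]
grip_width: 0.553
gripper_force: 62.1
```

Emit:
move_arm --claw '[255, 255, 255, 255, 255, 255, 255, 255]' --xyz '[[0, 0, -5], [0, 0, -15], [0, 0, -20], [0, 0, -25], [0, 0, -25], [0, 0, -20], [0, 0, -15], [0, 0, -5]]' --delta_rot '[[0, 0, 0], [0, 0, 0], [0, 0, 0], [0, 0, 0], [0, 0, 0], [0, 0, 0], [0, 0, 0], [0, 0, 0]]'

```text
t: 26.72
ee_pos: [0.4319, 0.2126, 0.1536]
tool_rot: [1.0, 0.0, 0.002, -0.001]
wrist_force: [0.1, -0.1, -0.4]
grip_width: 0.551
gripper_force: 61.9
```

Emit:
move_arm --claw '[255, 255, 255, 255, 255, 255, 255, 255]' --xyz '[[7, -12, 0], [13, -23, 0], [15, -26, 0], [15, -26, 0], [15, -26, 0], [13, -23, 0], [9, -16, 0], [5, -9, 0]]' --delta_rot '[[0, 0, 0], [0, 0, 0], [0, 0, 0], [0, 0, 0], [0, 0, 0], [0, 0, 0], [0, 0, 0], [0, 0, 0]]'

```text
t: 27.38
ee_pos: [0.5222, 0.3747, 0.1489]
tool_rot: [1.0, 0.001, -0.001, 0.0]
wrist_force: [0.4, -0.1, -1.6]
grip_width: 0.553
gripper_force: 62.0
```

Emit:
move_arm --claw '[255, 255, 255, 255, 255]' --xyz '[[0, 0, 0], [0, 0, 0], [0, 0, 0], [0, 0, 0], [0, 0, 0]]' --delta_rot '[[0, 0, 0], [0, 0, 0], [0, 0, 0], [0, 0, 0], [0, 0, 0]]'

```text
t: 27.8
ee_pos: [0.5219, 0.3722, 0.1506]
tool_rot: [1.0, -0.0, -0.0, 0.0]
wrist_force: [0.5, 0.5, -1.4]
grip_width: 0.549
gripper_force: 62.0
```

Emit:
move_arm --claw '[255, 255, 255, 255, 255, 255, 255, 255]' --xyz '[[0, 0, 10], [0, 0, 25], [0, 0, 25], [0, 0, 25], [0, 0, 18], [0, 0, 10], [0, 0, 5], [0, 0, 3]]' --delta_rot '[[0, 0, 0], [0, 0, 0], [0, 0, 0], [0, 0, 0], [0, 0, 0], [0, 0, 0], [0, 0, 0], [0, 0, 0]]'

```text
t: 28.47
ee_pos: [0.5221, 0.3727, 0.029]
tool_rot: [1.0, 0.0, -0.0, 0.0]
wrist_force: [-0.2, 0.2, -0.2]
grip_width: 0.553
gripper_force: 62.0
```

Emit:
move_arm --claw '[255, 255, 255, 255, 255, 255]' --xyz '[[0, 0, 1], [0, 0, 0.5], [0, 0, 0.5], [0, 0, 0], [0, 0, 0], [0, 0, 0]]' --delta_rot '[[0, 0, 0], [0, 0, 0], [0, 0, 0], [0, 0, 0], [0, 0, 0], [0, 0, 0]]'

```text
t: 28.97
ee_pos: [0.5227, 0.3733, 0.0283]
tool_rot: [1.0, 0.0, 0.0, -0.0]
wrist_force: [-0.0, 0.4, -1.9]
grip_width: 0.554
gripper_force: 62.0
```

Emit:
move_arm --claw '[255, 255, 255, 255]' --xyz '[[0, 0, 1], [0, 0, 0], [0, 0, 0], [0, 0, 0]]' --delta_rot '[[0, 0, 0], [0, 0, 0], [0, 0, 0], [0, 0, 0]]'

```text
t: 29.3
ee_pos: [0.5229, 0.3733, 0.0275]
tool_rot: [1.0, 0.0, 0.001, -0.0]
wrist_force: [-0.8, -0.1, 3.5]
grip_width: 0.549
gripper_force: 62.3
```

Contact. Release, rise and back away towards −y so the top view is clear.

Emit:
move_arm --claw '[100, 60, 30, 0, 0, 0, 0, 0]' --xyz '[[0, 0, 0], [0, 0, 0], [0, 0, 0], [0, 0, 0], [0, 0, 0], [0, 0, -5], [0, 0, -15], [0, 0, -25]]' --delta_rot '[[0, 0, 0], [0, 0, 0], [0, 0, 0], [0, 0, 0], [0, 0, 0], [0, 0, 0], [0, 0, 0], [0, 0, 0]]'

```text
t: 29.97
ee_pos: [0.5197, 0.3716, 0.0689]
tool_rot: [1.0, 0.0, -0.003, 0.002]
wrist_force: [-0.4, -1.4, -0.8]
grip_width: 1.001
gripper_force: 0.0
```

Emit:
move_arm --claw '[0, 0, 0, 0, 0, 0]' --xyz '[[0, 0, -30], [0, 0, -30], [0, 0, -30], [0, 0, -20], [0, 0, 0], [0, 0, 0]]' --delta_rot '[[0, 0, 0], [0, 0, 0], [0, 0, 0], [0, 0, 0], [0, 0, 0], [0, 0, 0]]'

```text
t: 30.47
ee_pos: [0.5235, 0.3736, 0.184]
tool_rot: [1.0, 0.0, 0.002, -0.001]
wrist_force: [-0.3, 0.5, -0.3]
grip_width: 0.998
gripper_force: 0.0
```

```bash
python3 look.py w11
```

```text
30.5167 [0.5221 0.3729 0.1816]
red [ 560    0   80   42 1488] lid [0.6421 0.1646] mat [0.6522 0.121 ] circ68 [0.6508 0.1632]
red [344 296  64  56 948] lid [0.3872 0.3178] mat [0.344  0.3062] circ68 [0.3743 0.3151]
blue [ 279  131   70   81 4152] lid [0.5281 0.372 ] mat [0.5144 0.3718] circ68 [0.5287 0.3721]
```

Emit:
move_arm --claw '[0, 0, 0, 0, 0, 0, 0, 0]' --xyz '[[-8, 20, 0], [-15, 30, 0], [-15, 30, 0], [-15, 30, 0], [-15, 30, 0], [-15, 30, 0], [-15, 30, 0], [-8, 20, 0]]' --delta_rot '[[0, 0, 0], [0, 0, 0], [0, 0, 0], [0, 0, 0], [0, 0, 0], [0, 0, 0], [0, 0, 0], [0, 0, 0]]'

```text
t: 31.18
ee_pos: [0.4126, 0.1507, 0.1788]
tool_rot: [1.0, -0.0, -0.003, 0.001]
wrist_force: [-0.5, 0.7, 0.4]
grip_width: 1.0
gripper_force: 0.0
```

Emit:
move_arm --claw '[0, 0, 0, 0, 0]' --xyz '[[0, 0, 0], [0, 0, 0], [0, 0, 0], [0, 0, 0], [0, 0, 0]]' --delta_rot '[[0, 0, 0], [0, 0, 0], [0, 0, 0], [0, 0, 0], [0, 0, 0]]'

```text
t: 31.6
ee_pos: [0.4165, 0.1537, 0.1812]
tool_rot: [1.0, 0.001, -0.0, -0.0]
wrist_force: [-0.2, 1.0, -0.2]
grip_width: 1.001
gripper_force: 0.0
```

```bash
python3 - <<'E'
from h import *
t=snapshot('top');s=snapshot('side')
C=[(168,201),(277,138),(370,149),(477,188)]
o=np.hstack([cv2.resize(t[y-30:y+30,x-30:x+30],(200,200)) for x,y in C])
S=[(302,127),(371,172),(384,236),(372,343)]
p=np.hstack([cv2.resize(s[y-40:y+40,x-40:x+40] if y<355 else s[-80:,x-40:x+40],(200,200)) for x,y in S])
cv2.imwrite('pics/final.png',np.vstack([o,p])[:,:,::-1]);cv2.imwrite('pics/ftop.png',t[:,:,::-1])
E
```

```text
(no output)
```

View pics/final.png

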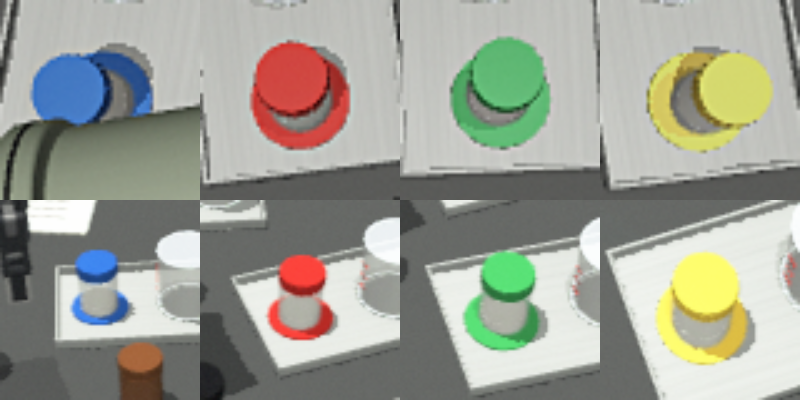

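View pics/ftop.png

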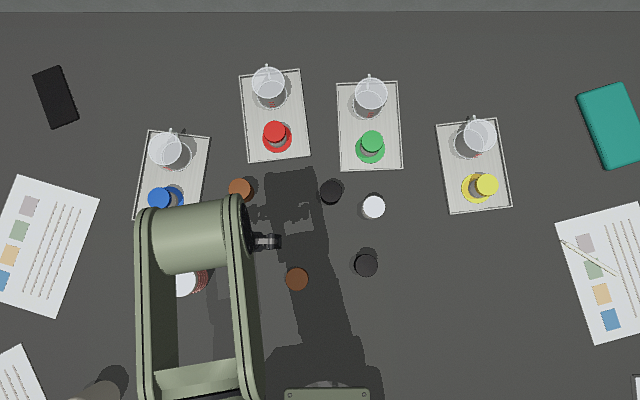

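All four jars stand upright with their bases ringed by their own mats: blue near (165,198), red (275,134), green (371,147), yellow (486,185). The white jar (374,207), the tumbler and the look-alikes haven't moved.

```bash
python3 -c "
from bench import *
print(hand_in())"
```

```text
the job is handed in; nothing more can be done
None
```

All four coloured-lid jars stand upright on the mats of their own colours, the white-lidded jar and pink tumbler were left where they were, and the job was handed in at about 32 s of the 112 s allowed.

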